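Load the cooling cell onto the narrow lift platform

TASK

Turn the knob until the pointer tip stands on the dial's line, which brings the narrow platform level with the loading deck. Then push the flat cell along the deck onto the platform, centred and straight, against the sprung contact plate just far enough for the catch to spring up behind it. Press gently (stop well short of the end of the plate's short spring travel), do not let the cell fall, and leave the other things alone.

Things in the scene. Friction and masses are not known exactly. Their poses are not given: they have to be found in the camera images.
- station: Fixed black breadboard (370 x 380 mm, 12 thick) carrying deck, platform, knob and dial. Origin on the table top (z 0), below the platform's entry edge; x = loading direction, from deck to platform; y left; z up. Dial: white disc, radius 66, top at z 42, pivot at x 45, y 112. Knob at x 35, y -122
- deck_edge (a point): Middle of the loading deck's far edge, on its top face, at station x -4, y 0, z 85 mm. The deck is a flat, rimless grey plate on posts, reaching 166 mm back from here (-x) and 85 mm to either side
- cell: Flat aluminium cell, 104 mm long (its x) x 96 wide (y) x 24 high, with a steel window ring (48 diameter, 4 high) on top; about 0.55 kg, too wide to grasp. Origin: centre of its underside. Starts on the deck, up to 22 mm off the centre line and turned up to 0.2 rad; its x is the loading direction when straight
- seat (a point): On the platform's centre line and top face, 73 mm past its entry edge; axes as the station's. Home, the cell's origin lies within 6 mm of it along x. The platform is a bar 40 mm wide without side guides, station x 0 to 150, 4 mm gap to the deck; its top is z 84 (1 mm below the deck) with the pointer on the mark and starts 5 to 13 mm lower
- knob_grip (a point): On the knob's vertical axis, at the height to grip. The knob has a bar grip (56 mm long) that lies along the station's x when joint knob is 0
- knob (a joint): Knob angle in rad, growing clockwise seen from above, 0 to 4; stays where it is left. Each rad raises the platform by 6 mm and turns the pointer clockwise by 0.6 rad. Starts at 0.5 to 1.7; pointer on the mark at about 2.6
- pointer_tip (a point): Tip of the black pointer, 52 mm from its pivot at station x 45, y 112; moves clockwise seen from above as the knob is turned clockwise
- mark (a point): Inner end of the only black line on the dial, on the pointer tip's circle, straight to the left (+y) of the pivot
- catch (a joint): Sprung ramped steel catch, 18 mm wide, on the platform's centre line, its far face 15 to 27 mm past the entry edge (varies). 0 = up (6 mm above the platform), negative = pressed down (m, about -0.005 under the cell). The cell rides over it; it rises behind the cell's rear face and holds it, unless a finger is above it: push with the fingers spread to either side
- contact (a joint): Copper plate, 60 mm wide, on a 1500 N/m spring beyond the cell's place. It and the catch share a carriage clamped anywhere along 12 mm: feel for it. 0 = free, positive = pressed away (m, to 0.0065). The cell meets it 2.5 mm before the catch can rise; once home the cell is held between catch and plate, with about 0.0025 left. Over 0.006 (9 N) is too hard
- tape: Bystander: yellow tape roll, 64 mm diameter, 18 high, lying on the breadboard left of the deck. Origin: centre of its underside
- vial: Bystander: small jar, 32 mm diameter, 55 high, on the breadboard right of the deck. Origin: centre of its underside
- block: Bystander: aluminium block, 50 x 30 x 30 mm, on the breadboard at the far right. Origin: centre of its underside
Things that resemble listed ones, but are neither listed nor needed, are in the scene too. There is more than one size of the cell; the one meant has the size given above.

How it is judged (in metres and radians):
On the way:
1. the pointer tip is on the mark (within 4 mm) while the cell is still on the deck (horizontal distance between pointer_tip and mark below 0.004 m and x of cell in the frame of seat below -0.08 m), for 0.2 s.
At the end, for the whole second after the job is handed in: The pointer tip is within 5 mm of the mark; the cell lies flat and still on the platform, within 6 mm of its centre line, 10 mm of the seat point along it and straight within 0.06 rad, held between the catch, up behind it (above -1.5 mm), and the contact plate, still pressed (over 1 mm) (horizontal distance between pointer_tip and mark below 0.005 m and value of joint catch above -0.0015 m and value of joint contact above 0.001 m and x of cell in the frame of seat between -0.01 and 0.01 m and y of cell in the frame of seat between -0.006 and 0.006 m and z of cell in the frame of seat below 0.002 m and angle between the x axis of cell and the x axis of seat, either way round below 0.06 rad and angle between cell's own z axis and vertical below 0.03 rad and linear speed of cell below 0.01 m/s); the robot touches nothing.
It fails at once if the contact plate is pressed more than 6 mm (too hard) (value of joint contact above 0.006 m).
It fails at once if the cell falls or tips over (height (world z) of cell below 0.045 m or angle between cell's own z axis and vertical above 0.4 rad).
It fails at once if a bystander on the breadboard is shifted by more than 30 mm (distance of any of tape, vial, block from where it was at the start of the episode above 0.03 m).
It also fails if it takes over 72 s, if anything falls off the work surface, if the arm or the gripper's body presses on something with over 40 N, if the wrist force passes 120 N, or if a joint passes its speed limit or range.

ROBOT

A 7-joint arm with a two-finger parallel gripper is mounted at the origin on the work surface. World frame = base frame: x ahead of the robot, y to its left, z up, the work surface at z = 0. Lengths are in mm, angles in rad, forces in N, time in s.
With the tool pointing down it reaches from about 425 to 875 mm from the base axis. Payload 9.9 kg.
Tool frame: the origin (TCP) lies on the centre line of the jaws, within the pads' length; the fingertips stand 25 mm ahead of it and the grasp point (between the pads) lies 6 mm ahead of it; z points along the fingers, y is the line along which they close (so a half turn about z gives the same grasp; the last joint's range is limited). The gripper opens to 85 mm and grips with 20 to 120 N. Pads are 22 mm wide; open, the fingers measure 114 mm over their backs; the gripper's body (76 mm by 85 mm) begins 54 mm behind the grasp point. The pads swing forward as they close: fully open they stand 13 mm farther back than shut.
Start: joints at [1.212, 0.576, 0.025, 1.437, -0.015, 1.129, -0.057], TCP at [183.169, -649.676, 256.289] pointing down, gripper open.
Joint ranges: [-2.76, 2.76], [-0.34, 2.15], [-1.52, 1.57], [0.19, 2.46], [-1.09, 4.23], [0.17, 1.99], [-2.82, 2.82]. Speed limits (rad/s): [2.22, 2.22, 3.01, 3.01, 3.14, 3.14, 3.14].

INTERFACE

Orientations are given as [roll, pitch, yaw] about the fixed x, y, z axes, in that order (R = Rz(yaw) Ry(pitch) Rx(roll)).
In Python, from cell import arm, viewer, nets gives the robot as it stands.
- The arm moves only by the tool carry_out, never from a script. Its argument "plan" is a list of rows, each a list of 4 numbers: the shift along the tool's x, y, z in m, then the turn about the tool's z in rad. In form: [[tx, ty, tz, roll], ...]. A call has 1 to 5 rows; each row is the pose to reach, as a shift and turn from the pose commanded when the call began, along the tool's axes at that moment; what a row does not reach only later rows make up. A row lasts 1/10 s, in which the tool goes at most 50 mm and 8.59 degrees, less where a joint would pass 70% of its speed; a pose out of reach is approached as far as the arm can. A call with a gripper value outside its range is refused whole. "claw" is the closure, from 0 (fully open) to 1 (shut), set as the call begins (left out, the last holds). The fingers move at their own pace and stop on an object; "force" is the grip in N (left out, the last holds). Time passes only in rows, so rows that repeat a pose let the fingers close. It gives the time, the measured TCP pose, the force, the opening and the grip force at its end, in the units of the state.
- arm.observe(): the state, without advancing time (a new reading comes with each control period).
- viewer.read_camera(name): name is "side" or "top" or "wrist"; returns a dict with "pixels" (400x640x3 uint8, red, green, blue), "depth" (400x640 float32, mm along the optical axis (not along the pixel's ray), 0 where there is no reading), "mtx" (3x3 intrinsics, pixels), "origin" and "orientation" of the camera in the world. Camera axes: x right, y down, z forward; pixel columns grow to the right and rows downward; lengths in mm; the calibration is good to about 2 mm. A picture is of the moment at which its call begins.
- arm.close_job(): hands the job in; it is judged then, once.
Trained networks look in a picture, given as the dict that the camera call returned (one of the last four; its "shot" number tells which), for a name from the list of things; names that differ only in an ending like _2 or _b are one class to them, and where a whole thing is asked for, a point or a joint stands for the part that bears it (a point fixed in the world has none). Each returns a list of dicts, best first, with "confidence" (0 to 1); they miss things now and then, are a little off and sometimes report something else, mostly with a low value. They report only what shows in the picture. A call takes as long as a camera call. They do not tell look-alikes from the thing itself.
- nets.look_for(target, picture): "position" ([x, y, z] in mm, in the coordinates of the camera as it stood for that picture, good to about 4 mm: the middle of the surface that is visible of it).
The state is a dict: "time_s": time; "q": joint angles; "qvel": joint speeds; "joint_torque": joint torques, N m; "tool_pos": TCP position; "tcp_rot": TCP orientation; "contact_force": force on the tool from outside, world axes, zero at the start; "moment": the same for the moment, N m; "width": finger opening in mm; "grasp_force": force on a finger pad.
Only numpy, scipy, OpenCV 4.12 (cv2) and the standard library are available. Lean on these libraries where they do the work, as an engineer would, in place of code of your own. Each camera call takes 0.05 s, during which the arm holds its last target. There are 200 camera calls.

## Working session

There is one attempt and no reset: what is moved stays moved. The work goes in short steps, Python scripts to look and compute and a tool call to move; the robot and the scene stay as the last step left them, time stands still between calls to the robot, and variables do not carry over. Pictures are saved under pics/ and viewed, at most 10 in all, crops included, and the job is handed in when it is done.

Besides the shell and the picture viewer there is one more tool, called after "Emit:" in YAML: its name, and indented under it one key for each argument. carry_out: Moves the arm, as the interface text tells. Its arguments: {"type":"object","properties":{"plan":{"type":"array"},"claw":{"type":"number"},"force":{"type":"number"}},"required":["plan"]}

```bash
ls; mkdir -p pics; cat > h.py <<'E'
import numpy as np, cv2
from scipy.spatial.transform import Rotation as R
from cell import arm, viewer, nets
np.set_printoptions(precision=1,suppress=True)
def rot(o):
    o=np.array(o,float)
    if o.shape==(3,3): return o
    if o.size==4: return R.from_quat(o).as_matrix()
    return R.from_euler('xyz',o).as_matrix()
def cam(n): return viewer.read_camera(n)
def toW(p,c): return rot(c['orientation'])@np.array(p)+np.array(c['origin'])
def cloud(c):
    d=c['depth'];v,u=np.mgrid[0:d.shape[0],0:d.shape[1]];K=np.array(c['mtx'])
    P=np.stack([(u-K[0,2])/K[0,0]*d,(v-K[1,2])/K[1,1]*d,d],-1)
    W=P@rot(c['orientation']).T+np.array(c['origin']);W[d<=0]=np.nan
    return W
def pix(W,c):
    K=np.array(c['mtx']);p=(np.array(W)-np.array(c['origin']))@rot(c['orientation']);q=p@K.T
    return q[...,:2]/q[...,2:]
def save(c,n,img=None): cv2.imwrite('pics/'+n+'.png',cv2.cvtColor(c['pixels'] if img is None else img,cv2.COLOR_RGB2BGR))
E
python3 - <<'E'
from h import *
s=arm.observe();print(s)
c=cam('top');save(c,'top0');print(c['origin'],c['orientation'],c['mtx'])
for n in ['station','deck_edge','cell','seat','knob_grip','knob','pointer_tip','mark','catch','contact','tape','vial','block']:
    try:
        for r in nets.look_for(n,c)[:4]: 
            w=toW(r['position'],c);print(n,round(r['confidence'],2),w,pix(w,c))
    except Exception as e: print(n,e)
E
```

```text
pics
{'time_s': 0.0, 'q': array([ 1.2,  0.6,  0. ,  1.4, -0. ,  1.1, -0.1]), 'qvel': array([-0., -0., -0., -0.,  0., -0., -0.]), 'joint_torque': array([ -0. , -76.6,   2.2, -28.6,   0. ,   0. ,   0. ]), 'tool_pos': array([ 183.1, -649.3,  255.5]), 'tcp_rot': array([-3.1,  0. ,  0.3]), 'contact_force': array([ 0.2, -0.1, -0.8]), 'moment': array([ 0. ,  0. , -0.1]), 'grasp_force': 0.0, 'width': 85.88616819019627}
[ 367.7   21.9 1105.9] [-3.   0.  -1.6] [[478.5   0.  327. ]
 [  0.  478.5 201.4]
 [  0.    0.    1. ]]
station 0.96 [589.  -33.   11.8] [361.4 164.6]
deck_edge 0.55 [582.1 -35.9   8.1] [362.7 167.8]
cell 0.72 [498.3 -75.9 110.8] [385.5 197. ]
cell 0.67 [220.6 258.7  32. ] [235.2 331.6]
seat 0.8 [671.5 -43.2  76.4] [365.9 121.9]
seat 0.6 [ 637.  -167.    55.1] [421.3 137.7]
knob_grip 0.58 [ 635.9 -167.1   52.5] [421.2 138.5]
knob 0.82 [ 640.2 -167.6   56.3] [421.6 136.2]
mark 0.76 [582.7 -31.4  10.6] [360.8 167.4]
catch 0.49 [602.3 -49.6  75.6] [370.  152.6]
contact 0.48 [715.9 -32.   92.4] [360.4 100.4]
tape 0.62 [468.3  76.3  27.3] [315.3 217.2]
tape 0.52 [ 638.7 -164.9   54.7] [420.3 137.1]
vial 0.53 [ 485.2 -218.5   69.2] [449.9 203.5]
block 0.81 [ 738.5 -164.9   43.6] [417.2  95.8]
```

View pics/top0.png

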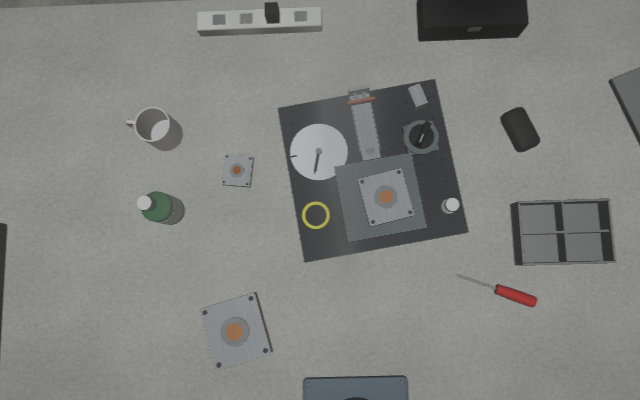

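```bash
python3 - <<'E'
from h import *
c=cam('side');save(c,'side0');print(c['origin'],c['orientation'])
c=cam('top');W=cloud(c)
v,u=np.mgrid[0:400,0:640]
# dial white disc
hsv=cv2.cvtColor(c['pixels'],cv2.COLOR_RGB2HSV)
z=W[...,2]
print(W[160:175:5,320:400:10,2])
m=(abs(z-42)<6)&(hsv[...,2]>180)&(hsv[...,1]<50)&(v<250)
P=W[m];print('dial',m.sum(),np.nanmedian(P,0),P.min(0),P.max(0))
m=(abs(z-85)<5)&(v<300);n,l,st,ce=cv2.connectedComponentsWithStats(m.astype(np.uint8))
for i in range(1,n):
    if st[i,4]>150:
        Q=W[l==i];r=cv2.minAreaRect(Q[:,:2].astype(np.float32));print(st[i],np.median(Q,0),r)
m=(abs(z-109)<4)&(v<300);n,l,st,ce=cv2.connectedComponentsWithStats(m.astype(np.uint8))
for i in range(1,n):
    if st[i,4]>50:
        Q=W[l==i];r=cv2.minAreaRect(Q[:,:2].astype(np.float32));print('cell',st[i],np.median(Q,0),r)
E
```

```text
[ 85.2 755.3 657.4] [-2.2 -0.  -2.6]
[[44.1 45.6  nan 11.3 12.3 87.1 84.5 82.5]
 [41.6 40.9 42.7 85.3 84.4 84.5 88.1 86.4]
 [ nan 41.8 82.4 84.2 86.9 84.7 82.9 88.6]]
  return np.nanmean(a, axis, out=out, keepdims=keepdims)
Traceback (most recent call last):
ValueError: zero-size array to reduction operation minimum which has no identity
```

The picture shows the station with the dial at (318,152): line at (293,156), pointer tip near (316,172). The knob is at (421,137), the platform at (366,125), and the tape, vial and block are at (316,215), (451,205) and (418,95). Cell candidates are (386,197) on the deck, a small one at (237,170) and a large one at (235,331). I choose the one on the deck and will check its size.

```bash
python3 - <<'E'
from h import *
c=cam('top');W=cloud(c);np.save('W0.npy',W)
v,u=np.mgrid[0:400,0:640]
g=cv2.cvtColor(c['pixels'],cv2.COLOR_RGB2GRAY);z=cv2.medianBlur(np.nan_to_num(W[...,2]).astype(np.float32),5)
# intersect pixel rays with a plane of known z
K=np.array(c['mtx']);Rm=rot(c['orientation']);o=np.array(c['origin'])
def onz(uv,h):
    uv=np.atleast_2d(uv).astype(float);d=np.c_[(uv[:,0]-K[0,2])/K[0,0],(uv[:,1]-K[1,2])/K[1,1],np.ones(len(uv))]@Rm.T
    return o+d*((h-o[2])/d[:,2])[:,None]
def comp(m,lab,h,mn=100):
    n,l,st,ce=cv2.connectedComponentsWithStats(m.astype(np.uint8))
    for i in range(1,n):
        if st[i,4]>mn:
            q=np.argwhere(l==i)[:,::-1];Q=onz(q,h);r=cv2.minAreaRect(Q[:,:2].astype(np.float32))
            print(lab,st[i],'z',np.median(z[l==i]),Q[:,:2].mean(0),r, cv2.minEnclosingCircle(Q[:,:2].astype(np.float32)))
box=(v<270)&(v>70)&(u>270)&(u<475)
print('gray dial',g[145,305],'deck',g[180,350],'cell',g[180,375],'board',g[240,320])
comp((g>150)&box&(abs(z-42)<8),'dial',42)
comp((abs(z-85)<8)&box,'deck+plat',85)
comp((abs(z-109)<7)&box,'cell',109)
comp((g>125)&box&(abs(z-109)<12),'cellg',109)
comp((g<60)&box&(z<40),'board',12)
comp((g<110)&box&(abs(z-42)<12)&(u<350),'pointer',45,8)
big=cv2.resize(c['pixels'][70:270,270:480],None,fx=3.4,fy=2.95*1.0,interpolation=cv2.INTER_CUBIC)
big=cv2.resize(c['pixels'][75:255,275:475],None,fx=3.3,fy=3.3,interpolation=cv2.INTER_CUBIC)
save(c,'crop0',big)
E
```

```text
gray dial 176 deck 103 cell 137 board 71
dial [ 291  124   56   56 2309] z 42.50038 [618.4  65.4] ((616.9863891601562, 64.79747009277344), (125.32638549804688, 127.67854309082031), 88.12847137451172) ((617.084228515625, 65.38680267333984), 64.92910766601562)
deck+plat [348  87  27  19 204] z 89.26776 [726.2 -33.9] ((727.7062377929688, -31.919145584106445), (33.60237503051758, 57.87686538696289), 9.559797286987305) ((725.4405517578125, -32.7054443359375), 30.230955123901367)
deck+plat [417 122  14  22 145] z 81.62108 [ 640.7 -167.7] ((640.9240112304688, -167.89447021484375), (13.765748977661133, 52.02519989013672), 63.408199310302734) ((640.837158203125, -168.06787109375), 26.01685905456543)
deck+plat [ 335  153   92   89 3793] z 85.608475 [502.8 -59.7] ((503.27227783203125, -66.67818450927734), (166.08010864257812, 169.999755859375), 8.713045120239258) ((503.16143798828125, -66.72563934326172), 115.1789779663086)
cell [ 358  168   56   58 2260] z 109.800644 [499.1 -76.6] ((499.2929382324219, -76.5555648803711), (104.16297912597656, 96.43714904785156), 12.691793441772461) ((499.5450744628906, -76.1633529663086), 67.43582153320312)
cellg [ 359  169   55   57 1700] z 109.65525 [499.1 -76.4] ((499.7378234863281, -76.68037414550781), (102.8022232055664, 94.7051010131836), 12.70340347290039) ((499.32958984375, -76.391357421875), 67.1257553100586)
pointer [314 153   7  19  37] z 46.421715 [592.9  69.9] ((592.5491333007812, 70.3031005859375), (6.594211578369141, 42.847251892089844), 73.83084106445312) ((591.69189453125, 67.34654998779297), 21.424842834472656)
```

View pics/crop0.png

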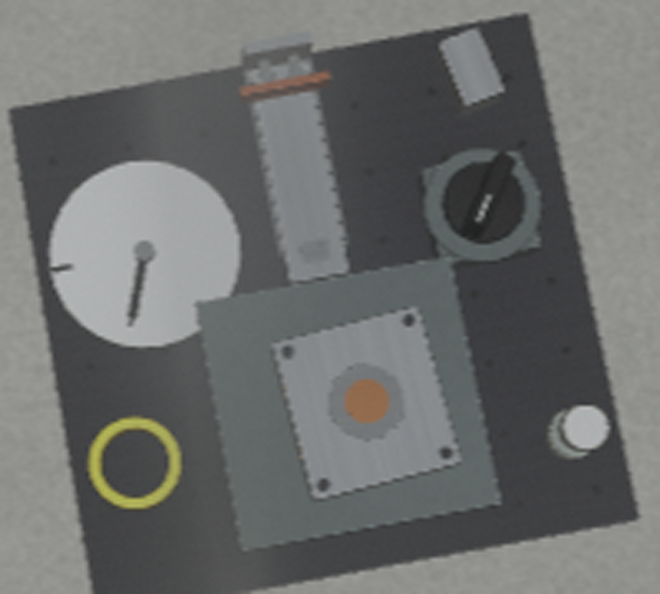

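View pics/side0.png

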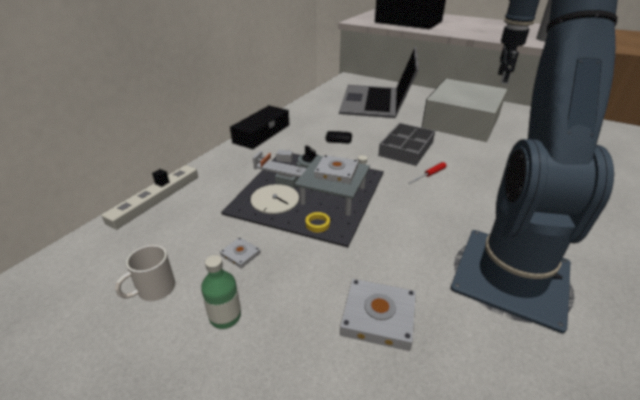

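The crop confirms that the deck item at (386,197) is 104 x 96 mm, so it is the cell. The pointer is at about 168° world and the mark at 98.7°, so the knob needs about 2.0 rad clockwise.

```bash
python3 - <<'E'
from h import *
W=np.load('W0.npy')
kc=np.array([641.5,-168.3]);d=W[...,:2]-kc;z=W[...,2]
r=np.hypot(d[...,0],d[...,1])
m=r<60
a=np.radians(-26.6);al=d@np.array([np.cos(a),np.sin(a)]);ac=d@np.array([-np.sin(a),np.cos(a)])
for lo,hi in[(0,8),(8,16),(16,24),(24,30),(30,36),(36,42),(42,50)]:
    s=m&(abs(ac)>10)&(r>=lo)&(r<hi)
    if s.sum(): print(lo,hi,s.sum(),np.nanpercentile(z[s],[10,50,90]))
s=m&(abs(ac)<4)&(abs(al)<24);print('bar',np.nanpercentile(z[s],[10,50,90]))
s=m&(z>73);print('bar ext',al[s].min(),al[s].max(),ac[s].min(),ac[s].max(),s.sum())
o=arm.observe();np.set_printoptions(precision=4,suppress=True)
print(o['tcp_rot'],rot(o['tcp_rot']))
E
```

```text
8 16 39 [50.6 53.  55.7]
16 24 132 [50.  52.7 55.5]
24 30 154 [43.7 50.3 54.2]
30 36 201 [38.7 44.5 47.1]
36 42 269 [11.6 41.2 45.8]
42 50 254 [10.4 13.2 33. ]
bar [80.1 82.6 85.6]
bar ext -59.34093513675444 27.058793520835117 -7.203298688165433 13.045951577155458 170
[3.1416 0.     0.2748] [[ 0.9625  0.2713 -0.    ]
 [ 0.2713 -0.9625 -0.    ]
 [-0.      0.     -1.    ]]
```

Emit:
carry_out:
  plan:
    - [0.03, -0.018, 0, 0]
    - [0.065, -0.038, 0, 0]
    - [0.105, -0.062, 0, 0]
    - [0.145, -0.086, 0, 0]
    - [0.19, -0.112, 0, 0]
  claw: 0.3

```text
time_s: 1.35
tool_pos: [334.9, -490.7, 256.5]
tcp_rot: [3.141, 0.0, 0.274]
contact_force: [1.2, -0.2, 0.9]
width: 59.7
grasp_force: 0.0
```

Emit:
carry_out:
  plan:
    - [0.038, -0.0225, 0, 0]
    - [0.076, -0.045, 0, 0]
    - [0.114, -0.0675, 0, 0]
    - [0.152, -0.09, 0, 0]
    - [0.19, -0.112, 0, 0]

```text
time_s: 1.85
tool_pos: [487.9, -330.9, 256.6]
tcp_rot: [3.141, -0.0, 0.275]
contact_force: [0.8, -0.7, -0.9]
width: 60.2
grasp_force: 0.0
```

Emit:
carry_out:
  plan:
    - [0.045, -0.027, 0, 0]
    - [0.09, -0.054, 0, 0]
    - [0.13, -0.078, 0, 0]
    - [0.16, -0.096, 0, 0]
    - [0.16, -0.096, 0, 0]

```text
time_s: 2.35
tool_pos: [618.5, -189.7, 255.8]
tcp_rot: [-3.139, -0.003, 0.283]
contact_force: [0.2, -1.0, -0.6]
width: 59.6
grasp_force: 0.0
```

Emit:
carry_out:
  plan:
    - [0, 0, 0, -0.14]
    - [0, 0, 0, -0.28]
    - [0, 0, 0, -0.42]
    - [0, 0, 0, -0.56]
    - [0, 0, 0, -0.7]

```text
time_s: 2.85
tool_pos: [614.4, -197.1, 256.4]
tcp_rot: [3.141, 0.0, 0.98]
contact_force: [-0.2, 0.2, -0.2]
width: 59.9
grasp_force: 0.0
```

Emit:
carry_out:
  plan:
    - [0, 0, 0, -0.14]
    - [0, 0, 0, -0.28]
    - [0, 0, 0, -0.42]
    - [0, 0, 0, -0.56]
    - [0, 0, 0, -0.7]

```text
time_s: 3.35
tool_pos: [614.4, -197.2, 256.3]
tcp_rot: [-3.141, 0.0, 1.68]
contact_force: [0.5, -1.3, 0.3]
width: 59.8
grasp_force: 0.0
```

Emit:
carry_out:
  plan:
    - [0, 0, 0, -0.14]
    - [0, 0, 0, -0.28]
    - [0, 0, 0, -0.42]
    - [0, 0, 0, -0.56]
    - [0, 0, 0, -0.7]

```text
time_s: 3.85
tool_pos: [614.4, -197.3, 256.3]
tcp_rot: [-3.141, 0.0, 2.38]
contact_force: [-0.3, 0.6, -0.0]
width: 59.6
grasp_force: 0.0
```

Emit:
carry_out:
  plan:
    - [0, 0, 0, -0.14]
    - [0, 0, 0, -0.28]
    - [0, 0, 0, -0.3]
    - [0, 0, 0, -0.3]

```text
time_s: 4.25
tool_pos: [614.4, -197.1, 256.2]
tcp_rot: [-3.142, -0.0, 2.671]
contact_force: [-0.5, 0.0, 0.4]
width: 60.0
grasp_force: 0.0
```

```bash
cat >> h.py <<'E'
def go(x,y,z,yaw=None):
    "shift in tool axes (mm), roll"
    s=arm.observe();Rm=rot(s['tcp_rot']);t=Rm.T@(np.array([x,y,z])-s['tool_pos']);y0=np.arctan2(Rm[1,0],Rm[0,0])
    print('t',s['time_s'],'pos',s['tool_pos'],'yaw %.4f'%y0,'F',s['contact_force'],'w',s['width'],'q7 %.2f'%s['q'][6],'| shift',t, 'roll' , None if yaw is None else round((y0-yaw+np.pi)%(2*np.pi)-np.pi,4))
E
python3 - <<'E'
from h import *
go(642,-168.5,82,2.678)
E
```

```text
t 4.25 pos [ 614.4 -197.1  256.2] yaw 2.6712 F [-0.5  0.   0.4] w 59.9721105618879 q7 1.00 | shift [-11.7  38.  174.2] roll -0.0068
```

Emit:
carry_out:
  plan:
    - [-0.006, 0.019, 0.02, 0]
    - [-0.012, 0.038, 0.05, 0]
    - [-0.012, 0.038, 0.075, -0.005]
    - [-0.012, 0.038, 0.09, -0.007]
    - [-0.012, 0.038, 0.09, -0.007]

```text
time_s: 4.75
tool_pos: [641.2, -168.6, 164.2]
tcp_rot: [-3.14, -0.003, 2.68]
contact_force: [-0.7, -0.3, 0.1]
width: 59.7
grasp_force: 0.0
```

```bash
python3 - <<'E'
from h import *
c=cam('wrist');W=cloud(c);save(c,'wrist0')
d=W[...,:2]-[642,-168.5];m=(W[...,2]>70)&(W[...,2]<90)&(np.hypot(d[...,0],d[...,1])<36)
n,l,st,ce=cv2.connectedComponentsWithStats(m.astype(np.uint8))
for i in range(1,n):
    if st[i,4]>200:
        Q=W[l==i];print(st[i],np.median(Q,0),cv2.minAreaRect(Q[:,:2].astype(np.float32)))
m=(W[...,2]>40)&(W[...,2]<58)&(np.hypot(d[...,0],d[...,1])<32);print(np.median(W[m],0))
go(642,-168.5,82,2.678)
E
```

```text
[ 319  181   18   68 1200] [ 641.6 -166.5   81.8] ((643.3169555664062, -167.4617919921875), (13.547359466552734, 52.431427001953125), 64.07804107666016)
[ 637.3 -166.6   51.7]
t 4.8 pos [ 642.  -168.6  165.9] yaw 2.6797 F [0.5 0.1 0.7] w 59.46020173478258 q7 0.90 | shift [-0.   0.2 83.9] roll 0.0017
```

View pics/wrist0.png

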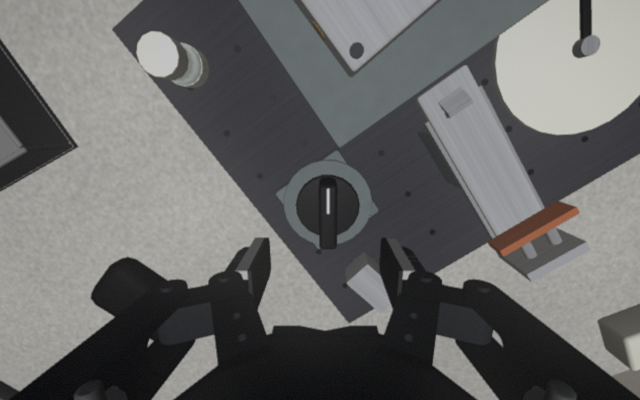

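The wrist view shows the knob bar upright at (328,213), midway between the pads at (258,265) and (392,262), so the alignment is good. I will go down and grip.

Emit:
carry_out:
  plan:
    - [0, 0, 0.03, 0]
    - [0, 0, 0.055, 0]
    - [0, 0, 0.072, 0]
    - [0, 0, 0.082, 0]
    - [0, 0, 0.083, 0]

```text
time_s: 5.3
tool_pos: [642.4, -168.2, 82.9]
tcp_rot: [-3.141, -0.001, 2.681]
contact_force: [0.4, 0.5, 0.5]
width: 59.8
grasp_force: 0.0
```

Emit:
carry_out:
  plan:
    - [0, 0, 0, 0]
    - [0, 0, 0, 0]
    - [0, 0, 0, 0]
    - [0, 0, 0, 0]
    - [0, 0, 0, 0]
  claw: 1
  force: 40

```text
time_s: 5.8
tool_pos: [643.4, -167.4, 84.5]
tcp_rot: [3.14, 0.002, 2.682]
contact_force: [-0.1, 2.0, 6.1]
width: 13.0
grasp_force: 41.7
```

Emit:
carry_out:
  plan:
    - [0, 0, 0, 0]
    - [0, 0, 0, 0]
    - [0, 0, 0, 0.05]
    - [0, 0, 0, 0.12]
    - [0, 0, 0, 0.2]

```text
time_s: 6.3
tool_pos: [643.4, -167.3, 84.4]
tcp_rot: [3.14, 0.001, 2.48]
contact_force: [0.3, 2.6, 5.7]
width: 13.2
grasp_force: 41.7
```

Emit:
carry_out:
  plan:
    - [0, 0, 0, 0.12]
    - [0, 0, 0, 0.24]
    - [0, 0, 0, 0.36]
    - [0, 0, 0, 0.48]
    - [0, 0, 0, 0.6]

```text
time_s: 6.8
tool_pos: [643.7, -167.1, 84.5]
tcp_rot: [3.139, 0.0, 1.878]
contact_force: [1.4, 2.6, 5.1]
width: 13.3
grasp_force: 41.6
```

Emit:
carry_out:
  plan:
    - [0, 0, 0, 0.12]
    - [0, 0, 0, 0.24]
    - [0, 0, 0, 0.36]
    - [0, 0, 0, 0.48]
    - [0, 0, 0, 0.6]

```text
time_s: 7.3
tool_pos: [644.0, -167.1, 84.5]
tcp_rot: [3.139, -0.002, 1.278]
contact_force: [2.6, 3.7, 3.7]
width: 12.9
grasp_force: 41.5
```

Emit:
carry_out:
  plan:
    - [0, 0, 0, 0.12]
    - [0, 0, 0, 0.24]
    - [0, 0, 0, 0.36]
    - [0, 0, 0, 0.48]
    - [0, 0, 0, 0.54]

```text
time_s: 7.8
tool_pos: [644.3, -167.2, 84.5]
tcp_rot: [3.139, -0.003, 0.739]
contact_force: [2.2, 2.2, 4.9]
width: 13.4
grasp_force: 41.4
```

Emit:
carry_out:
  plan:
    - [0, 0, 0, 0]
    - [0, 0, 0, 0]

```text
time_s: 8.0
tool_pos: [644.3, -167.2, 84.5]
tcp_rot: [3.139, -0.003, 0.744]
contact_force: [3.5, 2.8, 5.6]
width: 13.2
grasp_force: 41.6
```

```bash
python3 - <<'E'
from h import *
c=cam('top')
big=cv2.resize(c['pixels'][115:190,280:360],None,fx=7,fy=7,interpolation=cv2.INTER_CUBIC)
save(c,'dial1',big)
for n in ['pointer_tip','mark']:
    for r in nets.look_for(n,c)[:3]: w=toW(r['position'],c);print(n,r['confidence'],w,pix(w,c))
a=0.152;o=np.array([589.3,-53.5])
for sx,sy in[(45,112),(45,164)]:
    w=np.r_[o+[sx*np.cos(a)-sy*np.sin(a),sx*np.sin(a)+sy*np.cos(a)],45];print(w,pix(w,c))
go(642,-168.5,82)
E
```

```text
pointer_tip 0.55 [610.1  76.8  54.1] [312.9 153.2]
mark 0.55 [595.   -0.6  10.1] [347.3 162.7]
[616.8  64.   45. ] [318.7 151. ]
[608.9 115.4  45. ] [296.1 155.2]
t 8.15 pos [ 644.3 -167.2   84.4] yaw 0.7444 F [4.6 2.7 6. ] w 13.217995051595262 q7 -0.69 | shift [-2.6 -0.6  2.4] roll None
```

View pics/dial1.png

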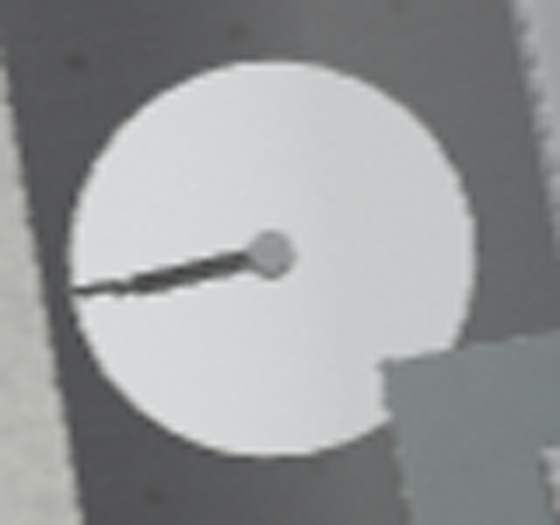

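The crop shows the pointer from the hub at (271,253) to about (140,286), and the line from about (120,288) to (78,291). The pointer is about 3° short, so I will measure it sub-pixel.

```bash
cat >> h.py <<'E'
def dial():
    A=[]
    for k in range(3):
        c=cam('top');s=8
        g=cv2.cvtColor(c['pixels'],cv2.COLOR_RGB2GRAY)[115:190,280:360].astype(float)
        K=np.array(c['mtx']);Rm=rot(c['orientation']);o=np.array(c['origin'])
        v,u=np.mgrid[115:190,280:360];d=np.stack([(u-K[0,2])/K[0,0],(v-K[1,2])/K[1,1],np.ones(u.shape)],-1)@Rm.T
        P=(o+d*((42-o[2])/d[...,2])[...,None])[...,:2]
        m=(g>150);w0=P[m].astype(np.float32);hull=cv2.convexHull(w0)
        (cx,cy),_=cv2.minEnclosingCircle(w0)
        for h in(42,46.5):
            Q=(o+d*((h-o[2])/d[...,2])[...,None])[...,:2]-[cx,cy]
            r=np.hypot(*np.moveaxis(Q,-1,0));th=np.arctan2(Q[...,1],Q[...,0])-0.152
            for lo,hi in[(15,25),(25,35),(35,45),(45,50),(55,62)]:
                s=(r>lo)&(r<hi)&(abs(th-np.pi/2)<.6);wt=np.clip(165-g[s],0,None)
                A.append((wt@th[s]/max(wt.sum(),1e-6)-np.pi/2))
        A[-10:]
    A=np.array(A).reshape(3,2,5).mean(0);print('disc',cx,cy);print('offset from +y: line',A[0,4].round(3),'pointer@',A[1,:4].round(3),'ptr at z42',A[0,:4].round(3))
E
python3 -c "from h import *;dial()"
```

```text
disc 615.8680419921875 61.67698669433594
offset from +y: line -0.03 pointer@ [-0. -0.  0.  0.] ptr at z42 [-0.1 -0.  -0.  -0. ]
```

```bash
sed -i 's/(cx,cy),_=cv2.minEnclosingCircle(w0)/cx,cy=616.9,64.6/; s/^    A=np.array(A)/    np.set_printoptions(precision=4,suppress=True);A=np.array(A)/' h.py
python3 -c "from h import *;dial()"
```

```text
disc 616.9 64.6
offset from +y: line -0.005 pointer@ [0.047 0.043 0.042 0.048] ptr at z42 [-0.007  0.008  0.016  0.021]
```

Emit:
carry_out:
  plan:
    - [0, 0, 0, 0.04]
    - [0, 0, 0, 0.08]
    - [0, 0, 0, 0.08]

```text
time_s: 8.75
tool_pos: [644.3, -167.2, 84.4]
tcp_rot: [3.14, -0.003, 0.663]
contact_force: [3.9, 3.0, 5.3]
width: 12.8
grasp_force: 41.6
```

```bash
python3 -c "from h import *;dial();go(642,-168.5,82)"
```

```text
disc 616.9 64.6
offset from +y: line -0.005 pointer@ [-0.005 -0.007 -0.003 -0.   ] ptr at z42 [-0.059 -0.042 -0.033 -0.016]
t 8.9 pos [ 644.2871 -167.2489   84.4473] yaw 0.6645 F [4.6105 2.7871 5.7898] w 13.523445974953015 q7 -0.75 | shift [-2.58   -0.4298  2.4381] roll None
```

The pointer is on the mark to within about 0.3 mm. I will release the knob and lift.

Emit:
carry_out:
  plan:
    - [0, 0, 0, 0]
    - [0, 0, 0, 0]
    - [0, 0, 0, 0]
    - [0, 0, -0.001, 0]
  claw: 0.6

```text
time_s: 9.3
tool_pos: [641.9, -168.3, 83.9]
tcp_rot: [-3.141, 0.001, 0.662]
contact_force: [0.9, 0.3, 0.2]
width: 34.2
grasp_force: 0.0
```

Emit:
carry_out:
  plan:
    - [0, 0, -0.01, 0]
    - [0, 0, -0.03, 0]
    - [0, 0, -0.06, 0]
    - [0, 0, -0.1, 0]
    - [0, 0, -0.12, 0]

```text
time_s: 9.8
tool_pos: [643.5, -168.4, 208.6]
tcp_rot: [3.138, -0.003, 0.662]
contact_force: [0.4, 0.0, -0.1]
width: 34.3
grasp_force: 0.0
```

```bash
python3 - <<'E'
from h import *
dial()
c=cam('top');W=cloud(c);np.set_printoptions(precision=1,suppress=True)
a=.152;o=np.array([589.3,-53.5])
c2,s2=np.cos(a),np.sin(a);S=(W[...,:2]-o)@np.array([[c2,-s2],[s2,c2]])
z=W[...,2]
m=(abs(S[...,1])<15)&(S[...,0]>35)&(S[...,0]<110);print('plat z',np.nanmedian(z[m]))
m=(S[...,0]<-5)&(S[...,0]>-165)&(S[...,1]>55)&(S[...,1]<80);print('deck z',np.nanmedian(z[m]))
# wrist
c=cam('wrist');W=cloud(c);S=(W[...,:2]-o)@np.array([[c2,-s2],[s2,c2]]);z=W[...,2]
save(c,'wrist1')
for x in range(80,160,2):
    m=(abs(S[...,1])<15)&(abs(S[...,0]-x)<1)
    if m.sum()>5: print(x,np.nanpercentile(z[m],[50,90]),end=' ')
m=(abs(z-85)<4)&(abs(S[...,1])<40)&(S[...,0]>0)&(S[...,0]<115);print(S[m].min(0),S[m].max(0),cv2.minAreaRect(S[m].astype(np.float32)))
go(642,-168.5,82)
E
```

```text
disc 616.9 64.6
offset from +y: line -0.005 pointer@ [-0.005 -0.007 -0.002 -0.001] ptr at z42 [-0.059 -0.043 -0.033 -0.016]
plat z 84.67732954813005
deck z 85.54799354494821
80 [84.2 85.1] 82 [84.3 85.3] 84 [84.4 85.1] 86 [84.2 85.1] 88 [84.3 85.2] 90 [84.2 85.3] 92 [84.2 85.2] 94 [84.1 85.1] 96 [84. 85.] 98 [84.1 85.1] 100 [84.1 85.1] 102 [84.2 85.3] 104 [84.1 85.1] 106 [84.1 85.1] 108 [83.9 85.1] 110 [84.1 85.1] 112 [84.1 85.1] 114 [84.2 85. ] 116 [84. 85.] 118 [84.2 85.2] 120 [84.1 85.2] 122 [84.2 85.2] 124 [84. 85.] 126 [84.1 85.2] 128 [ 97.4 106.2] 130 [106.1 107.2] 132 [106.2 107.1] 134 [103.1 106.2] 136 [101.5 103.2] 138 [ 84.5 103.2] 140 [ 84.7 102.9] 142 [ 84.9 103. ] 144 [ 84.7 102.2] 146 [84.  99.6] 148 [83.7 85. ] 150 [13.  84.6] 152 [12.5 83.9] 154 [77.8 83.6] 156 [11.9 13.1] 158 [11.9 13.2] [  2.3 -22.3] [115.   24.1] ((58.631324768066406, 0.9220104217529297), (46.427337646484375, 112.73121643066406), 89.95611572265625)
t 10.05 pos [ 642.  -167.9  204. ] yaw 0.6619 F [ 0.1 -0.6 -1.5] w 34.31984583407134 q7 -0.74 | shift [ -0.3   0.5 122. ] roll None
```

View pics/wrist1.png

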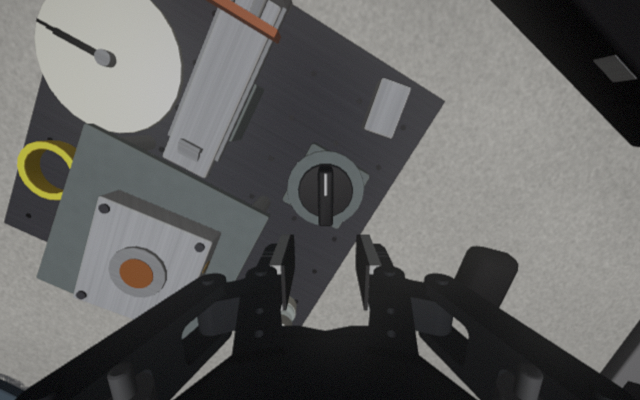

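Pointer on the line, platform level at (215,100), catch up at (188,150), cell untouched at (145,255). I will now move to the cell's right side to push it to the centre line, square to the station.

Emit:
carry_out:
  plan:
    - [-0.02, -0.02, 0, -0.1]
    - [-0.045, -0.045, 0, -0.2]
    - [-0.07, -0.07, 0, -0.34]
    - [-0.092, -0.092, 0, -0.48]
    - [-0.092, -0.092, 0, -0.62]
  claw: 0.3

```text
time_s: 10.55
tool_pos: [508.5, -151.7, 203.3]
tcp_rot: [-3.136, 0.001, 1.287]
contact_force: [0.4, -0.7, 0.1]
width: 59.5
grasp_force: 0.0
```

Emit:
carry_out:
  plan:
    - [0, 0, 0, -0.14]
    - [0, 0, 0, -0.28]
    - [0, 0, 0, -0.42]
    - [0, 0, 0, -0.44]
    - [0, 0, 0, -0.44]

```text
time_s: 11.05
tool_pos: [512.9, -152.1, 203.5]
tcp_rot: [-3.14, -0.001, 1.719]
contact_force: [-0.4, -0.5, 1.2]
width: 59.6
grasp_force: 0.0
```

```bash
cat >> h.py <<'E'
SA=0.152;SO=np.array([589.3,-53.5])
def st2w(x,y,off=(1.5,0.7)):
    return SO+np.array(off)+[x*np.cos(SA)-y*np.sin(SA),x*np.sin(SA)+y*np.cos(SA)]
def cellpose(name='top',h=109.5):
    "cell pose in station frame, from top camera, plane of its top"
    c=cam(name);z=np.nan_to_num(cloud(c)[...,2]).astype(np.float32);z=cv2.medianBlur(z,3)
    W=cloud(c);S=(W[...,:2]-SO)@np.array([[np.cos(SA),-np.sin(SA)],[np.sin(SA),np.cos(SA)]])
    g=cv2.cvtColor(c['pixels'],cv2.COLOR_RGB2GRAY)
    m=(abs(z-109.5)<7)&(g>112)&(abs(S[...,1])<75)&(S[...,0]>-165)&(S[...,0]<140)
    n,l,st,ce=cv2.connectedComponentsWithStats(m.astype(np.uint8));i=1+st[1:,4].argmax()
    v,u=np.nonzero(l==i);K=np.array(c['mtx']);d=np.c_[(u-K[0,2])/K[0,0],(v-K[1,2])/K[1,1],np.ones(len(u))]@rot(c['orientation']).T
    P=(np.array(c['origin'])+d*((h-c['origin'][2])/d[:,2])[:,None])[:,:2]-SO
    Q=P@np.array([[np.cos(SA),-np.sin(SA)],[np.sin(SA),np.cos(SA)]])
    r=cv2.minAreaRect(Q.astype(np.float32));print('cell centre',np.round(r[0],1),'size',np.round(r[1],1),'ang',round((r[2]+45)%90-45,2),'deg n',len(u))
E
python3 - <<'E'
from h import *
cellpose();go(*st2w(-92.5,-86),115,SA+np.pi/2)
E
```

```text
cell centre [-92.2  -9.2] size [103.3  96.3] ang 4.09 deg n 2203
t 11.1 pos [ 513.  -152.   203.7] yaw 1.7181 F [ 0.4 -0.3  0.4] w 59.7894557121813 q7 0.16 | shift [ 0.3 -0.5 88.7] roll -0.0047
```

Emit:
carry_out:
  plan:
    - [0, 0, 0.03, -0.005]
    - [0, 0, 0.06, -0.005]
    - [0, 0, 0.08, -0.005]
    - [0, 0, 0.088, -0.005]
    - [0, 0, 0.088, -0.005]

```text
time_s: 11.6
tool_pos: [512.9, -151.8, 115.5]
tcp_rot: [-3.14, -0.001, 1.726]
contact_force: [0.0, 1.3, 0.5]
width: 59.7
grasp_force: 0.0
```

Emit:
carry_out:
  plan:
    - [0.004, 0, 0, 0]
    - [0.008, 0, 0, 0]
    - [0.011, 0, 0, 0]
    - [0.013, 0, 0, 0]
    - [0.015, 0, 0, 0]

```text
time_s: 12.1
tool_pos: [511.2, -137.0, 116.7]
tcp_rot: [3.141, 0.0, 1.727]
contact_force: [0.3, 0.1, -0.1]
width: 59.8
grasp_force: 0.0
```

Emit:
carry_out:
  plan:
    - [0.002, 0, 0, 0]
    - [0.004, 0, 0, 0]
    - [0.006, 0, 0, 0]
    - [0.008, 0, 0, 0]
    - [0.008, 0, 0, 0]

```text
time_s: 12.6
tool_pos: [509.6, -129.1, 116.3]
tcp_rot: [-3.141, -0.0, 1.727]
contact_force: [-0.6, -2.1, 1.2]
width: 59.8
grasp_force: 1.2
```

```bash
python3 - <<'E'
from h import *
cellpose();cellpose();go(*st2w(-92.5,-59),115,SA+np.pi/2)
E
```

```text
cell centre [-90.2  -4. ] size [103.4  96.2] ang 1.08 deg n 2122
cell centre [-90.1  -3.9] size [103.4  96.2] ang 0.91 deg n 2126
t 12.7 pos [ 509.7 -129.   116.2] yaw 1.7269 F [ 0.  -2.8  1.4] w 59.70863227936579 q7 0.07 | shift [ 4.1 -0.8  1.2] roll 0.0041
```

Emit:
carry_out:
  plan:
    - [0.001, 0, 0, 0.003]
    - [0.002, 0, 0, 0.004]
    - [0.003, 0, 0, 0.004]
    - [0.0045, 0, 0, 0.004]
    - [0.0045, 0, 0, 0.004]

```text
time_s: 13.2
tool_pos: [509.3, -124.3, 116.3]
tcp_rot: [3.141, -0.0, 1.723]
contact_force: [-0.2, -0.9, 0.2]
width: 59.8
grasp_force: 0.6
```

```bash
python3 - <<'E'
from h import *
cellpose();cellpose();go(*st2w(-92.5,-59),115,SA+np.pi/2)
c=cam('top');W=cloud(c);S=(W[...,:2]-SO)@np.array([[np.cos(SA),-np.sin(SA)],[np.sin(SA),np.cos(SA)]])
g=cv2.cvtColor(c['pixels'],cv2.COLOR_RGB2GRAY)
# platform side edges from image: project onto z84
K=np.array(c['mtx']);v,u=np.mgrid[0:400,0:640];d=np.stack([(u-K[0,2])/K[0,0],(v-K[1,2])/K[1,1],np.ones(u.shape)],-1)@rot(c['orientation']).T
o=np.array(c['origin']);P=(o+d*((84-o[2])/d[...,2])[...,None])[...,:2]-SO
Q=P@np.array([[np.cos(SA),-np.sin(SA)],[np.sin(SA),np.cos(SA)]])
m=(Q[...,0]>35)&(Q[...,0]<110)&(abs(Q[...,1])<35)&(g>105)
r=cv2.minAreaRect(Q[m].astype(np.float32));print('plat',r,Q[m].mean(0))
for lo in (35,60,85):
    mm=m&(Q[...,0]>lo)&(Q[...,0]<lo+25);print(lo,Q[mm][:,1].mean())
E
```

```text
cell centre [-89.1   0.5] size [103.6  95.8] ang 0.42 deg n 2108
cell centre [-89.    0.5] size [103.4  96.3] ang 0.09 deg n 2108
t 13.3 pos [ 509.3 -124.3  116.3] yaw 1.7232 F [ 0.1 -0.2 -0.1] w 59.90630904342085 q7 0.06 | shift [-0.7 -1.1  1.3] roll 0.0004
plat ((72.4697494506836, 1.5748119354248047), (47.855716705322266, 74.89263916015625), 89.96090698242188) [72.4  1.5]
35 1.517660980701177
60 1.4157979748633864
85 1.6214352008363506
```

Emit:
carry_out:
  plan:
    - [-0.008, 0, 0, 0]
    - [-0.015, 0, -0.01, 0]
    - [-0.015, 0, -0.03, 0]
    - [-0.015, 0, -0.055, 0]
    - [-0.015, -0.02, -0.06, 0.05]

```text
time_s: 13.85
tool_pos: [494.9, -142.9, 179.4]
tcp_rot: [3.135, 0.001, 1.673]
contact_force: [-0.1, 0.3, -0.6]
width: 59.8
grasp_force: 0.0
```

Emit:
carry_out:
  plan:
    - [0.01, -0.02, 0, 0.14]
    - [0.03, -0.035, 0, 0.28]
    - [0.05, -0.05, 0, 0.42]
    - [0.07, -0.05, 0, 0.56]
    - [0.074, -0.05, 0, 0.7]

```text
time_s: 14.35
tool_pos: [434.2, -72.7, 177.2]
tcp_rot: [3.141, -0.001, 0.969]
contact_force: [-0.1, -0.6, 0.5]
width: 59.8
grasp_force: 0.0
```

Emit:
carry_out:
  plan:
    - [0, 0, 0, 0.14]
    - [0, 0, 0, 0.28]
    - [0, 0, 0, 0.42]
    - [0, 0, 0, 0.56]
    - [0, 0, 0, 0.7]

```text
time_s: 14.85
tool_pos: [434.7, -74.6, 177.0]
tcp_rot: [-3.141, -0.001, 0.267]
contact_force: [0.1, 0.1, 0.1]
width: 59.9
grasp_force: 0.0
```

Emit:
carry_out:
  plan:
    - [0, 0, 0, 0.12]
    - [0, 0, 0, 0.12]
    - [0, 0, 0, 0.12]

```text
time_s: 15.15
tool_pos: [434.6, -74.3, 176.7]
tcp_rot: [-3.142, -0.001, 0.156]
contact_force: [-0.1, -0.4, -1.0]
width: 59.8
grasp_force: 0.0
```

```bash
python3 - <<'E'
from h import *
cellpose();go(*st2w(-164,0.8),115,SA)
E
```

```text
cell centre [-83.3  35.1] size [ 48.7 110.6] ang -18.24 deg n 799
t 15.2 pos [434.5 -74.3 176.6] yaw 0.1561 F [0.7 0.  0. ] w 60.092533706279866 q7 -1.29 | shift [-6.3  1.6 61.6] roll 0.0041
```

Emit:
carry_out:
  plan:
    - [-0.003, 0.0015, 0.02, 0.004]
    - [-0.005, 0.0015, 0.04, 0.004]
    - [-0.005, 0.0015, 0.055, 0.004]
    - [-0.005, 0.0015, 0.061, 0.004]
    - [-0.005, 0.0015, 0.061, 0.004]

```text
time_s: 15.7
tool_pos: [429.4, -76.5, 114.9]
tcp_rot: [-3.141, 0.001, 0.15]
contact_force: [-0.1, 0.1, -0.1]
width: 59.9
grasp_force: 0.0
```

```bash
python3 - <<'E'
from h import *
go(*st2w(-164,0.8),115,SA)
c=cam('top');save(c,'top2',cv2.resize(c['pixels'][75:275,270:480],None,fx=2.8,fy=2.8,interpolation=cv2.INTER_CUBIC))
E
```

```text
t 15.7 pos [429.4 -76.5 114.9] yaw 0.1500 F [-0.1  0.1 -0.1] w 59.853238327835626 q7 -1.28 | shift [-0.9  0.2 -0.1] roll -0.002
```

View pics/top2.png

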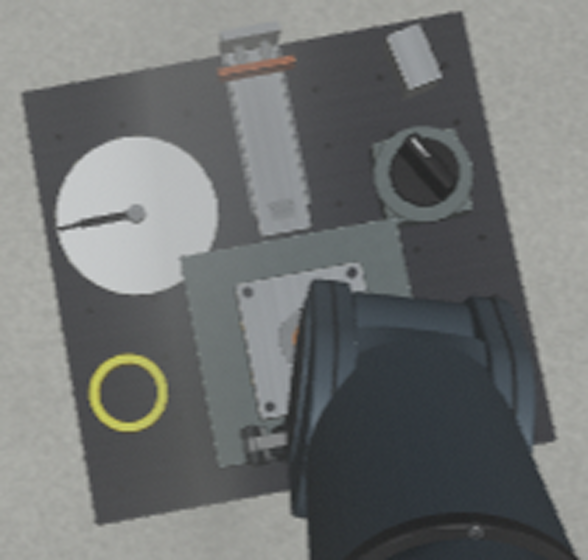

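The arm hides the cell's right half, but its front edge (248-365, 285-265) and left side are visible, and the finger at (265,443) sits behind the rear face. I will push gently.

Emit:
carry_out:
  plan:
    - [0.004, 0, 0, 0]
    - [0.008, 0, 0, 0]
    - [0.01, 0, 0, 0]
    - [0.012, 0, 0, 0]
    - [0.015, 0, 0, 0]

```text
time_s: 16.25
tool_pos: [443.0, -74.3, 115.2]
tcp_rot: [-3.141, 0.003, 0.149]
contact_force: [-5.5, -0.7, 4.9]
width: 59.4
grasp_force: 2.7
```

Emit:
carry_out:
  plan:
    - [0.004, 0, 0, 0]
    - [0.008, 0, 0, 0]
    - [0.012, 0, 0, 0]
    - [0.016, 0, 0, 0]
    - [0.02, 0, 0, 0]

```text
time_s: 16.75
tool_pos: [463.0, -71.3, 115.2]
tcp_rot: [-3.141, 0.003, 0.149]
contact_force: [-6.2, -0.5, 4.4]
width: 59.7
grasp_force: 2.8
```

Emit:
carry_out:
  plan:
    - [0.004, 0, 0, 0]
    - [0.008, 0, 0, 0]
    - [0.012, 0, 0, 0]
    - [0.016, 0, 0, 0]
    - [0.02, 0, 0, 0]

```text
time_s: 17.25
tool_pos: [482.7, -68.4, 115.2]
tcp_rot: [-3.141, 0.003, 0.148]
contact_force: [-4.5, -0.0, 4.5]
width: 59.8
grasp_force: 2.9
```

```bash
cat >> h.py <<'E'
def edge():
    "front edge & left side of the cell in station coords, by line fit on the top plane"
    c=cam('top');g=cv2.cvtColor(c['pixels'],cv2.COLOR_RGB2GRAY)
    z=cv2.medianBlur(np.nan_to_num(cloud(c)[...,2]).astype(np.float32),3)
    K=np.array(c['mtx']);v,u=np.mgrid[0:400,0:640];d=np.stack([(u-K[0,2])/K[0,0],(v-K[1,2])/K[1,1],np.ones(u.shape)],-1)@rot(c['orientation']).T
    o=np.array(c['origin']);P=(o+d*((109.5-o[2])/d[...,2])[...,None])[...,:2]-SO
    Q=P@np.array([[np.cos(SA),-np.sin(SA)],[np.sin(SA),np.cos(SA)]])
    m=(abs(z-109.5)<6)&(abs(Q[...,1])<65)&(Q[...,0]>-165)&(Q[...,0]<122)
    n,l,st,ce=cv2.connectedComponentsWithStats(m.astype(np.uint8));i=1+st[1:,4].argmax();X,Y=Q[l==i].T
    fr=[(y,X[abs(Y-y)<1.5].max()) for y in np.arange(0,44,3) if (abs(Y-y)<1.5).any()]
    xm=X.max();lf=[(x,Y[abs(X-x)<1.5].max()) for x in np.arange(xm-45,xm-4,3) if (abs(X-x)<1.5).any()]
    fr,lf=np.array(fr),np.array(lf);a=np.polyfit(fr[:,0],fr[:,1],1);b=np.polyfit(lf[:,0],lf[:,1],1)
    print('front x at y=0 %.1f slope->yaw %.3f | left y %.1f at x=%.0f yaw %.3f'%(a[1],-a[0],np.polyval(b,xm-25),xm-25,b[0]),'n',st[i,4])
def f():
    s=arm.observe();p=s['tool_pos'][:2]-SO-[1.5,.7];F=s['contact_force'][:2];R2=np.array([[np.cos(SA),-np.sin(SA)],[np.sin(SA),np.cos(SA)]])
    print('t %.2f'%s['time_s'],'st tcp',(p@R2).round(2),'F',(F@R2).round(2),'z',s['tool_pos'][2].round(1),'yaw',np.round(s['tcp_rot'][2],4))
E
python3 -c "
from h import *
f();edge();edge()"
```

```text
t 17.25 st tcp [-109.2    0.9] F [-4.4  0.7] z 115.2 yaw 0.1484
front x at y=0 4.2 slope->yaw -0.006 | left y 47.0 at x=-20 yaw 0.008 n 560
front x at y=0 5.6 slope->yaw 0.014 | left y 47.0 at x=-19 yaw -0.016 n 560
```

Emit:
carry_out:
  plan:
    - [0.004, 0, -0.001, 0]
    - [0.008, 0, -0.001, 0]
    - [0.012, 0, -0.001, 0]
    - [0.016, 0, -0.001, 0]
    - [0.02, 0, -0.001, 0]

```text
time_s: 17.85
tool_pos: [502.8, -65.4, 116.2]
tcp_rot: [-3.141, 0.002, 0.148]
contact_force: [-2.4, -0.5, -1.3]
width: 59.5
grasp_force: 1.0
```

Emit:
carry_out:
  plan:
    - [0.004, 0, 0, 0]
    - [0.008, 0, 0, 0]
    - [0.012, 0, 0, 0]
    - [0.016, 0, 0, 0]
    - [0.02, 0, 0, 0]

```text
time_s: 18.35
tool_pos: [523.9, -62.3, 116.3]
tcp_rot: [-3.142, 0.0, 0.149]
contact_force: [-2.9, -0.0, -0.7]
width: 59.7
grasp_force: 1.5
```

```bash
python3 -c "
from h import *
f();edge();edge()"
```

```text
t 18.35 st tcp [-67.6   0.8] F [-2.8  0.4] z 116.3 yaw 0.1488
front x at y=0 46.2 slope->yaw 0.001 | left y 46.8 at x=22 yaw 0.007 n 456
front x at y=0 47.9 slope->yaw 0.028 | left y 46.8 at x=24 yaw -0.009 n 455
```

Emit:
carry_out:
  plan:
    - [0.004, 0, 0, 0]
    - [0.008, 0, 0, 0]
    - [0.012, 0, 0, 0]
    - [0.016, 0, 0, 0]
    - [0.02, 0, 0, 0]

```text
time_s: 18.95
tool_pos: [543.3, -59.4, 116.4]
tcp_rot: [-3.142, 0.001, 0.149]
contact_force: [-5.7, -0.7, 3.1]
width: 60.0
grasp_force: 2.5
```

Emit:
carry_out:
  plan:
    - [0.004, 0, 0, 0]
    - [0.008, 0, 0, 0]
    - [0.012, 0, 0, 0]
    - [0.016, 0, 0, 0]
    - [0.02, 0, 0, 0]

```text
time_s: 19.45
tool_pos: [563.6, -56.3, 116.2]
tcp_rot: [-3.142, -0.0, 0.149]
contact_force: [-2.9, -0.8, 0.8]
width: 60.0
grasp_force: 1.5
```

Emit:
carry_out:
  plan:
    - [0.003, 0, 0, 0]
    - [0.006, 0, 0, 0]
    - [0.009, 0, 0, 0]
    - [0.012, 0, 0, 0]
    - [0.014, 0, 0, 0]

```text
time_s: 19.95
tool_pos: [577.3, -54.3, 116.3]
tcp_rot: [3.142, -0.0, 0.149]
contact_force: [-2.0, 0.2, 0.1]
width: 59.8
grasp_force: 1.5
```

```bash
python3 -c "
from h import *
f();edge();edge()
c=cam('wrist');save(c,'wrist2');W=cloud(c)
S=(W[...,:2]-SO-[1.5,.7])@np.array([[np.cos(SA),-np.sin(SA)],[np.sin(SA),np.cos(SA)]]);z=W[...,2]
m=(z>98)&(z<108)&(S[...,0]>112)&(abs(S[...,1])<35)
if m.sum():print('contact?',np.percentile(S[m],[2,50,98],axis=0))
m=(abs(z-84)<3)&(S[...,0]>111)&(S[...,0]<123)&(abs(S[...,1])<35);
if m.sum():print('plat y',np.percentile(S[m][:,1],[1,99]))
m=(abs(z-109)<3)&(S[...,0]>90)&(S[...,0]<104)&(abs(S[...,1])<65);
if m.sum():print('cell y',np.percentile(S[m][:,1],[1,99]))
"
```

```text
t 19.95 st tcp [-13.5   0.6] F [-1.9  0.5] z 116.3 yaw 0.1488
front x at y=0 100.8 slope->yaw 0.043 | left y 46.8 at x=77 yaw -0.006 n 339
front x at y=0 102.4 slope->yaw 0.068 | left y 47.1 at x=77 yaw -0.006 n 342
plat y [-22.3  23.2]
cell y [-46.3  46.3]
```

View pics/wrist2.png

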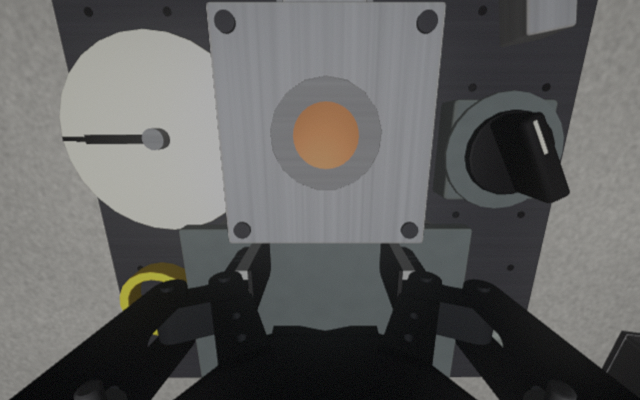

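The cell is straight and centred: its sides are at y ±46.3 and the platform is about 0.5 mm off. The rear edge at (325,242) lies in front of both fingers. I will continue slowly toward the contact.

Emit:
carry_out:
  plan:
    - [0.002, 0, 0, 0]
    - [0.004, 0, 0, 0]
    - [0.006, 0, 0, 0]
    - [0.008, 0, 0, 0]
    - [0.01, 0, 0, 0]

```text
time_s: 20.6
tool_pos: [587.0, -52.8, 116.3]
tcp_rot: [-3.142, 0.0, 0.149]
contact_force: [-3.9, -1.7, 0.2]
width: 59.8
grasp_force: 1.6
```

Emit:
carry_out:
  plan:
    - [0.002, 0, 0, 0]
    - [0.004, 0, 0, 0]
    - [0.005, 0, 0, 0]
    - [0.006, 0, 0, 0]
    - [0.007, 0, 0, 0]

```text
time_s: 21.1
tool_pos: [593.8, -51.8, 116.3]
tcp_rot: [-3.142, 0.0, 0.149]
contact_force: [-2.8, -0.2, -0.1]
width: 59.5
grasp_force: 1.6
```

```bash
cat >> h.py <<'E'
def plate():
    "copper plate position from top cam: red pixels on plane z=104"
    r=[]
    for k in range(3):
        c=cam('top');h=cv2.cvtColor(c['pixels'],cv2.COLOR_RGB2HSV);K=np.array(c['mtx']);v,u=np.mgrid[80:115,335:385]
        d=np.stack([(u-K[0,2])/K[0,0],(v-K[1,2])/K[1,1],np.ones(u.shape)],-1)@rot(c['orientation']).T
        o=np.array(c['origin']);P=(o+d*((104-o[2])/d[...,2])[...,None])[...,:2]-SO
        Q=P@np.array([[np.cos(SA),-np.sin(SA)],[np.sin(SA),np.cos(SA)]])
        w=np.clip(h[80:115,335:385,1].astype(float)-70,0,None)*((h[80:115,335:385,0]<20)|(h[80:115,335:385,0]>170));w=w*(abs(Q[...,1])<28)
        r.append((w*Q[...,0]).sum()/w.sum())
    print('plate x',np.round(r,2))
E
python3 -c "
from h import *
f();edge();edge();plate()"
```

```text
t 21.10 st tcp [3.1 0.5] F [-2.8  0.2] z 116.3 yaw 0.1488
front x at y=0 118.6 slope->yaw 0.056 | left y 46.7 at x=93 yaw -0.002 n 312
front x at y=0 118.2 slope->yaw 0.042 | left y 46.5 at x=93 yaw -0.013 n 305
plate x [129.2 129.2 129.2]
```

Emit:
carry_out:
  plan:
    - [0.001, 0, 0, 0]
    - [0.002, 0, 0, 0]
    - [0.003, 0, 0, 0]
    - [0.004, 0, 0, 0]
    - [0.005, 0, 0, 0]

```text
time_s: 21.85
tool_pos: [598.8, -51.0, 116.3]
tcp_rot: [-3.142, 0.0, 0.149]
contact_force: [-3.7, -1.1, 0.3]
width: 59.6
grasp_force: 1.7
```

```bash
python3 -c "
from h import *
f();plate();f()"
```

```text
t 21.85 st tcp [8.2 0.5] F [-3.8 -0.5] z 116.3 yaw 0.1488
plate x [129. 129. 129.]
t 22.00 st tcp [8.4 0.5] F [-2.   0.1] z 116.3 yaw 0.1488
```

Emit:
carry_out:
  plan:
    - [0.0005, 0, 0, 0]
    - [0.001, 0, 0, 0]
    - [0.0015, 0, 0, 0]
    - [0.002, 0, 0, 0]
    - [0.002, 0, 0, 0]

```text
time_s: 22.5
tool_pos: [601.1, -50.7, 116.3]
tcp_rot: [3.142, -0.001, 0.149]
contact_force: [-1.1, -0.9, 0.3]
width: 59.9
grasp_force: 1.2
```

```bash
python3 -c "
from h import *
f();plate();f()"
```

```text
t 22.50 st tcp [10.4  0.5] F [-1.2 -0.7] z 116.3 yaw 0.1488
plate x [129.2 129.2 129.3]
t 22.65 st tcp [10.4  0.5] F [-1.6  0.1] z 116.4 yaw 0.1489
```

Emit:
carry_out:
  plan:
    - [0.0005, 0, 0, 0]
    - [0.001, 0, 0, 0]
    - [0.0015, 0, 0, 0]
    - [0.0015, 0, 0, 0]

```text
time_s: 23.05
tool_pos: [602.0, -50.6, 116.2]
tcp_rot: [-3.142, 0.001, 0.149]
contact_force: [-4.8, -0.7, 0.4]
width: 59.6
grasp_force: 2.0
```

```bash
python3 -c "
from h import *
f();plate();f()"
```

```text
t 23.05 st tcp [11.4  0.5] F [-4.8  0.1] z 116.2 yaw 0.1488
plate x [130.6 130.7 130.7]
t 23.20 st tcp [11.4  0.6] F [-4.4  0.1] z 116.2 yaw 0.1488
```

The plate has moved about 1.4 mm with a matching rise in force, so contact is at TCP x of about 10.1. The catch should rise near 12.6.

Emit:
carry_out:
  plan:
    - [0.0004, 0, 0, 0]
    - [0.0008, 0, 0, 0]
    - [0.0012, 0, 0, 0]
    - [0.0016, 0, 0, 0]
    - [0.0016, 0, 0, 0]

```text
time_s: 23.7
tool_pos: [603.2, -50.4, 116.1]
tcp_rot: [-3.141, 0.001, 0.149]
contact_force: [-5.5, -0.5, 1.1]
width: 59.5
grasp_force: 2.8
```

```bash
cat > chk.py <<'E'
from h import *
f();plate()
c=cam('wrist');W=cloud(c)
S=(W[...,:2]-SO-[1.5,.7])@np.array([[np.cos(SA),-np.sin(SA)],[np.sin(SA),np.cos(SA)]]);z=W[...,2]
for x in np.arange(8,34,2):
    m=(abs(S[...,1])<6)&(abs(S[...,0]-x)<1)
    print(x,m.sum(),np.nanmedian(z[m]).round(1) if m.any() else '',end='; ')
u,v=pix(np.r_[st2w(20,0),86],c);print(u,v)
E
python3 chk.py
```

```text
t 23.70 st tcp [12.7  0.5] F [-5.5  0.3] z 116.1 yaw 0.1486
plate x [131.4 131.3 131.4]
8 58 84.2; 10 64 84.3; 12 63 84.3; 14 22 84.6; 16 0 ; 18 0 ; 20 0 ; 22 90 166.2; 24 3181 179.4; 26 291 179.8; 28 89 109.0; 30 98 109.0; 32 97 109.0; 325.2144857090975 233.58325126960492
```

Emit:
carry_out:
  plan:
    - [0.0004, 0, 0, 0]
    - [0.0008, 0, 0, 0]
    - [0.001, 0, 0, 0]
    - [0.001, 0, 0, 0]

```text
time_s: 24.3
tool_pos: [604.2, -50.3, 115.9]
tcp_rot: [-3.141, 0.001, 0.149]
contact_force: [-4.2, -1.5, -1.9]
width: 59.8
grasp_force: 2.5
```

```bash
python3 -c "
from h import *
f();plate();f()"
```

```text
t 24.30 st tcp [13.6  0.5] F [-4.4 -0.8] z 115.9 yaw 0.1488
plate x [133.  132.9 133. ]
t 24.45 st tcp [13.6  0.5] F [-5.7 -0.2] z 115.8 yaw 0.1488
```

About 3.5 mm pressed, so I will back off and see whether the cell is held.

Emit:
carry_out:
  plan:
    - [-0.0005, 0, 0, 0]
    - [-0.001, 0, 0, 0]
    - [-0.002, 0, 0, 0]
    - [-0.003, 0, 0, 0]
    - [-0.004, 0, 0, 0]

```text
time_s: 24.95
tool_pos: [601.6, -50.5, 116.7]
tcp_rot: [3.141, -0.002, 0.149]
contact_force: [0.2, -0.3, 0.1]
width: 59.6
grasp_force: 0.0
```

```bash
python3 -c "
from h import *
f();plate();edge();f()"
```

```text
t 24.95 st tcp [11.1  0.6] F [ 0.1 -0.3] z 116.7 yaw 0.149
plate x [132.9 132.9 132.9]
front x at y=0 120.2 slope->yaw -0.027 | left y 46.8 at x=97 yaw -0.000 n 292
t 25.15 st tcp [10.5  0.6] F [-0.3 -0.5] z 116.5 yaw 0.1489
```

Emit:
carry_out:
  plan:
    - [-0.01, 0, 0, 0]
    - [-0.025, 0, 0, 0]
    - [-0.035, 0, -0.02, 0]
    - [-0.04, 0, -0.05, 0]
    - [-0.04, 0, -0.08, 0]

```text
time_s: 25.65
tool_pos: [559.4, -57.1, 196.9]
tcp_rot: [-3.141, 0.002, 0.148]
contact_force: [0.6, 0.1, 1.4]
width: 59.7
grasp_force: 0.0
```

Emit:
carry_out:
  plan:
    - [-0.03, 0, -0.03, 0]
    - [-0.06, 0, -0.06, 0]
    - [-0.09, 0, -0.08, 0]
    - [-0.1, 0, -0.08, 0]
    - [-0.1, 0, -0.08, 0]

```text
time_s: 26.15
tool_pos: [461.1, -71.8, 276.6]
tcp_rot: [-3.142, -0.001, 0.148]
contact_force: [-0.3, 0.9, -0.2]
width: 60.1
grasp_force: 0.0
```

```bash
python3 - <<'E'
from h import *
cellpose();dial();plate();f()
c=cam('wrist')
u,v=pix(np.r_[st2w(22,0),86],c).astype(int);print(u,v)
W=cloud(c);S=(W[...,:2]-SO-[1.5,.7])@np.array([[np.cos(SA),-np.sin(SA)],[np.sin(SA),np.cos(SA)]]);z=W[...,2]
for x in np.arange(4,32,2):
    m=(abs(S[...,1])<6)&(abs(S[...,0]-x)<1)
    n=(abs(abs(S[...,1])-15)<3)&(abs(S[...,0]-x)<1)
    print(x,[np.nanmedian(z[k]).round(1) if k.any() else '' for k in(m,n)],end='; ')
a,b=max(v-90,0),max(u-120,0)
save(c,'catch',cv2.resize(c['pixels'][a:a+180,b:b+240],None,fx=3,fy=3,interpolation=cv2.INTER_CUBIC));print(a,b)
E
```

```text
cell centre [81.   0.1] size [ 95.6 114.4] ang -0.71 deg n 1964
disc 616.9 64.6
offset from +y: line -0.006 pointer@ [-0.003 -0.007 -0.003  0.001] ptr at z42 [-0.057 -0.041 -0.034 -0.015]
plate x [131.55 131.41 131.59]
t 26.50 st tcp [-129.33    1.12] F [-0.26  0.53] z 275.5 yaw 0.1492
325 34
4 [np.float64(84.1), np.float64(84.7)]; 6 [np.float64(84.5), np.float64(84.3)]; 8 [np.float64(84.0), np.float64(84.2)]; 10 [np.float64(83.8), np.float64(83.7)]; 12 [np.float64(83.9), np.float64(82.9)]; 14 [np.float64(85.8), np.float64(84.5)]; 16 [np.float64(87.2), np.float64(84.3)]; 18 [np.float64(88.4), np.float64(84.2)]; 20 [np.float64(89.6), np.float64(84.5)]; 22 [np.float64(90.3), np.float64(84.5)]; 24 [np.float64(94.2), np.float64(92.2)]; 26 [np.float64(106.4), np.float64(104.4)]; 28 [np.float64(108.5), np.float64(108.1)]; 30 [np.float64(108.6), np.float64(108.0)]; 0 205
```

View pics/catch.png

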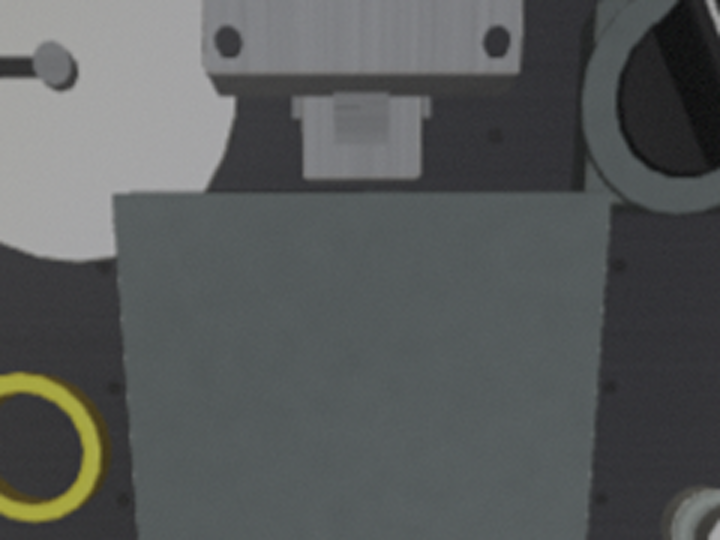

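The crop shows the catch up behind the cell at (361,118): its ramp rises to z 90 against the rear face. The cell is straight and centred, the plate is pressed about 2.4 mm, and the pointer is on the line.

```bash
python3 -c "
from cell import arm
print(arm.close_job())"
```

```text
the job is handed in; nothing more can be done
None
```

I handed the job in with the pointer on the mark and the cell centred and straight on the platform. At the last look the catch was up behind it and the contact plate was pressed about 2.4 mm; the hand-in call gave no verdict.

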